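# Sweep the carrot slices off the board into its tray and shut the tray

## Robot

A 6-joint arm with a two-finger parallel gripper is mounted at the origin on a cart in front of the work surface, level with it; the furniture and walls round the work are solid. World frame = base frame: x ahead of the robot, y to its left, z up, the work surface at z = 0. Lengths are in mm, angles in rad, forces in N, time in s.
With the tool pointing down it reaches from about 225 to 875 mm from the base axis. Payload 3.4 kg.
Tool frame: the origin (TCP) lies on the centre line of the jaws, within the pads' length; the fingertips stand 11 mm ahead of it and the grasp point (between the pads) lies 8 mm behind it (ctrl.tip_extent is the distance from the TCP to the fingertips, in mm); z points along the fingers, y is the line along which they close (so a half turn about z gives the same grasp; the last joint's range is limited). The gripper opens to 85 mm and grips with 20 to 120 N. Pads are 22 mm wide; open, the fingers measure 114 mm over their backs; the gripper's body (76 mm by 85 mm) begins 54 mm behind the grasp point. The pads swing forward as they close: fully open they stand 13 mm farther back than shut.
Start: joints at [1.222, 0.276, 1.505, -0, 1.361, -0.121], TCP at [129.869, 560.175, 242.328] pointing down, gripper open.
Joint ranges: [-2.89, 2.89], [-0.75, 2.08], [0.22, 2.7], [-1.18, 4.32], [0.11, 2.71], [-2.7, 2.7]. Speed limits (rad/s): [2.57, 2.57, 3.14, 3.14, 3.14, 3.14].

## Interface

Orientations are given as a 3x3 rotation matrix whose columns are the frame's x, y, z axes.
In Python, from station import ctrl, cams gives the robot as it stands.
- The arm moves only by the tool move_arm, never from a script. Its argument "targets" is a list of rows, each a list of 7 numbers: the shift along the world's x, y, z in units of 0.5 m (1.0 is 0.5 m), then the turn, a rotation vector about the world's x, y, z in units of 2 pi rad (1.0 is 2 pi rad), then the opening, from -1 (shut) to 1 (fully open), so that 0 is half open. A call has 1 to 20 rows; each row is the pose to reach, as a shift and turn from the pose commanded when the call began, turning the shorter way round; what a row does not reach only later rows make up. A row lasts 1/12 s, in which the tool goes at most 41.7 mm and 7.16 degrees, less where a joint would pass 70% of its speed; a pose out of reach is approached as far as the arm can. A call with a number of a shift or a turn outside -1 to 1 is refused whole. A call with a gripper value outside its range is refused whole. The fingers move at their own pace and stop on an object; "grip_force" is the grip in N (left out, the last holds). Time passes only in rows, so rows that repeat a pose let the fingers close. It gives the time, the measured TCP pose, the force, the opening and the grip force at its end, in the units of the state.
- ctrl.state(): the state, without advancing time (a new reading comes with each control period).
- cams.grab_frame(name): name is "scene" or "side" or "wrist"; returns the picture (420x560x3 uint8, red, green, blue); there is no depth.
- cams.camera_params(name): a dict with "vfov" (degrees; the focal length in pixels is half the picture's height over the tangent of half this angle, whatever the lens; pixels are square), "cx", "cy" (the principal point, pixels), "xyz" and "attitude" of the camera in the world; the wrist camera has in their place "hand_eye" (4x4, takes a point from camera to tool coordinates, whose origin is the TCP and whose axes are the flange's). Camera axes: x right, y down, z forward; pixel columns grow to the right and rows downward; lengths in mm; the calibration is good to about 2 mm. A picture is of the moment at which its call begins: read the wrist's pose just before it. camera_params takes no time and is no camera call.
- ctrl.sign_off(): hands the job in; it is judged then, once.
The state is a dict: "t": time; "joints": joint angles; "dq": joint speeds; "joint_efforts": joint torques, N m; "tcp_pos": TCP position; "tool_rot": TCP orientation; "contact_force": force on the tool from outside, world axes, zero at the start; "wrist_torque": the same for the moment, N m; "opening": opening from 0.0 (shut) to 1.0 (fully open); "grasp_force": force on a finger pad.
Only numpy, scipy, OpenCV 4.12 (cv2) and the standard library are available. Lean on these libraries where they do the work, as an engineer would, in place of code of your own. Each camera call takes 0.05 s, during which the arm holds its last target. There are 200 camera calls.

## Task

Clear the cut carrot from the chopping board: with the fingertips, sweep all four round slices across the board and over its left end, so that they drop into the open tray, then push the tray fully home under the board. Only push and sweep, do not pick anything up; leave the uncut piece of carrot lying where it is on the board, and do not disturb the knife, shakers, jars and saucer round about.

Things in the scene. Friction and masses are not known exactly. Their poses are not given: they have to be found in the camera images.
- board: wooden chopping board on a hollow frame, standing firmly (it does not move) on the worktop, 210 mm (its x) by 360 mm (its y), flat top 66 mm above the worktop, no rim. Origin: centre of its underside, on the worktop; z up; +y points to its left end (seen from the robot), where the tray slides out. The top is an 18 mm slab, so it spans z 48 to 66 mm; its left edge is at y = +180 mm
- tray (a joint): how far the board's tray is pulled out, in m: 0 = fully home under the board, 0.16 = out as far as it goes; it slides along the board's y and stays where it is left (about 2 N to move). It starts 0.10 to 0.155 out
- tray_floor (a point): centre of the tray's floor, on its upper side, 9 mm above the worktop; axes parallel to the board's. The tray is an open steel box, inside 172 mm (x) by 232 mm (y), walls 34 mm deep, open at the top; what is pulled out lies below and to the left of the board's left edge, the rest is under the board
- tray_face (a point): centre of the outer (+y) face of the tray's wooden front, 26 mm above the worktop; the front is a plain plate 180 mm wide, 12 mm thick, from 6 to 46 mm above the worktop, with a dark finger groove. Fully home, this face is at board y = +181.5 mm, practically flush with the board's end
- slice1: one of the four carrot slices: a flat round disc, 28 mm across, 9 mm thick, about 12 g, lying flat on the left half of the board; origin at the centre of its underside
- slice2: another carrot slice like slice1
- slice3: another carrot slice like slice1
- slice4: another carrot slice like slice1
- carrot: the piece of peeled carrot not yet cut: 90 mm long, tapering from 29 to 19 mm thick, lying on a flat on the right half of the board, its cut end to the left; origin at the middle of its length on its underside, +y towards the cut end; it stays where it is
- salt_shaker: salt shaker, glass with a light cap, 42 mm across, 80 mm high, standing on the worktop to the right of the board; origin under its centre; leave it alone
- pepper_shaker: pepper shaker, same shape and size as the salt shaker, standing near it; origin under its centre; leave it alone
- spice_mint: spice jar, 43 mm across, 96 mm high, black cap, at the back left; origin under its centre; leave it alone
- spice_cumin: another spice jar of the same size at the back left; leave it alone
- saucer_2: saucer, 109 mm across, 14 mm high, at the back of the worktop; leave it alone
- knife: kitchen knife, 240 mm long, black handle, 14 mm high, lying flat on the worktop behind the board; origin under the joint of blade and handle; leave it alone

How it is judged (in metres and radians):
On the way, in this order (a step that is already met when the one before it is completed fails the run):
1. all four slices lie in the tray (x of slice1 in the frame of tray_floor between -0.09 and 0.09 m and y of slice1 in the frame of tray_floor between -0.119 and 0.119 m and z of slice1 in the frame of tray_floor between -0.006 and 0.033 m and x of slice2 in the frame of tray_floor between -0.09 and 0.09 m and y of slice2 in the frame of tray_floor between -0.119 and 0.119 m and z of slice2 in the frame of tray_floor between -0.006 and 0.033 m and x of slice3 in the frame of tray_floor between -0.09 and 0.09 m and y of slice3 in the frame of tray_floor between -0.119 and 0.119 m and z of slice3 in the frame of tray_floor between -0.006 and 0.033 m and x of slice4 in the frame of tray_floor between -0.09 and 0.09 m and y of slice4 in the frame of tray_floor between -0.119 and 0.119 m and z of slice4 in the frame of tray_floor between -0.006 and 0.033 m), for 0.2 s.
2. the tray is pushed home (value of joint tray below 0.004 m), for 0.2 s.
At the end, for the whole second after the job is handed in: all four slices lie at rest in the tray, the tray is home (within 4 mm), the uncut carrot and the things round the board are within 20 mm of where they were (all of step 1 and value of joint tray below 0.004 m and distance of each of carrot, salt_shaker, pepper_shaker, spice_mint, spice_cumin, saucer_2, knife from where it was at the start of the episode below 0.02 m and linear speed of each of slice1, slice2, slice3, slice4 below 0.02 m/s); the robot touches nothing.
It fails at once if a carrot slice is lifted or flung up from the board (height (world z) of any of slice1, slice2, slice3, slice4 above 0.091 m).
It fails at once if the uncut piece of carrot is moved more than 20 mm (distance of carrot from where it was at the start of the episode above 0.02 m).
It fails at once if one of the things around the board is moved more than 20 mm or tipped over (distance of any of salt_shaker, pepper_shaker, spice_mint, spice_cumin, saucer_2, knife from where it was at the start of the episode above 0.02 m or angle between any of salt_shaker, pepper_shaker, spice_mint, spice_cumin, saucer_2, knife's own z axis and vertical above 0.4 rad).
It also fails if it takes over 58 s, if anything falls off the work surface, if the arm or the gripper's body presses on something with over 40 N, if the wrist force passes 120 N, or if a joint passes its speed limit or range.

## Working session

There is one attempt and no reset: what is moved stays moved. The work goes in short steps, Python scripts to look and compute and a tool call to move; the robot and the scene stay as the last step left them, time stands still between calls to the robot, and variables do not carry over. Pictures are saved under pics/ and viewed, at most 10 in all, crops included, and the job is handed in when it is done.

Besides the shell and the picture viewer there is one more tool, called after ">>>" in YAML: its name, and indented under it one key for each argument. move_arm: Moves the arm, as the interface text tells. Shifts and turns lie within -1 to 1; 1 stands for 0.5 m of shift or 2 pi rad of turn. Its arguments: {"type":"object","properties":{"targets":{"type":"array"},"grip_force":{"type":"number"}},"required":["targets"]}

```bash
mkdir -p pics
python3 - <<'E'
from station import ctrl,cams
import cv2
s=ctrl.state();print(s['t'],s['tcp_pos'],s['tool_rot'],s['opening'],ctrl.tip_extent)
for n in("scene","side","wrist"):
    cv2.imwrite(f"pics/{n}.png",cv2.cvtColor(cams.grab_frame(n),cv2.COLOR_RGB2BGR));print(n,cams.camera_params(n))
E
```

```text
0.0 [129.68570984 559.65218289 241.41421712] [[-9.74171743e-01  2.25807409e-01 -6.55599589e-04]
 [ 2.25808232e-01  9.74170188e-01 -1.75731128e-03]
 [ 2.41851666e-04 -1.85996278e-03 -9.99998241e-01]] 0.9999362893861349 11.0
scene {'vfov': 46.89382688613444, 'cx': 280.82665016575436, 'cy': 216.95021595054502, 'xyz': array([ 24.15953861, 542.2320103 , 907.32276451]), 'attitude': array([[-0.70434539, -0.50107109,  0.5028174 ],
       [-0.70981962,  0.48984271, -0.50617214],
       [ 0.00732679, -0.71342966, -0.70068854]])}
side {'vfov': 53.226245915429814, 'cx': 283.73946897513054, 'cy': 202.80479934447004, 'xyz': array([  58.63308364, -356.50504122,  946.39932269]), 'attitude': array([[ 0.45428058, -0.70409311,  0.54578572],
       [-0.89083893, -0.36311239,  0.27304834],
       [ 0.0059301 , -0.61024773, -0.79218845]])}
wrist {'vfov': 66.20311362209948, 'cx': 271.50450457963666, 'cy': 213.76984406658795, 'hand_eye': array([[-4.25212017e-04, -9.63068793e-01, -2.69255121e-01,
         6.90347827e+01],
       [ 9.99999898e-01, -4.50022197e-04,  3.04185876e-05,
         1.18582483e+00],
       [-1.50465973e-04, -2.69255080e-01,  9.63068886e-01,
        -1.31220572e+02],
       [ 0.00000000e+00,  0.00000000e+00,  0.00000000e+00,
         1.00000000e+00]])}
```

View pics/scene.png

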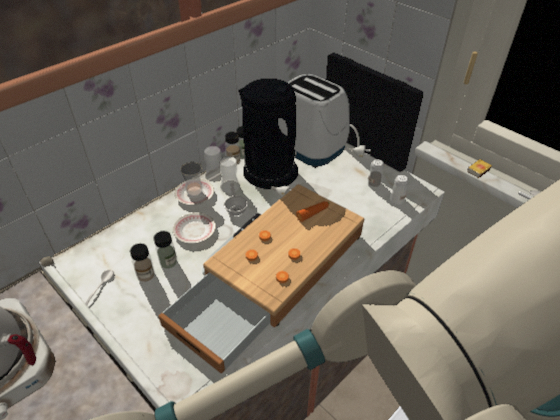

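View pics/side.png

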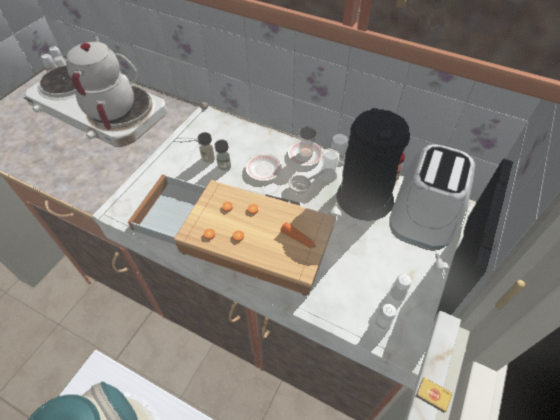

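The scene view shows the board, with slices near (252,255), (265,236), (294,254) and (282,277), and the tray at the lower left. The side view shows the same things. I'll enlarge both.

Run:
```python
import cv2
a=cv2.imread('pics/scene.png')[180:380,150:380];cv2.imwrite('pics/sc.png',cv2.resize(a,None,fx=3,fy=3,interpolation=cv2.INTER_CUBIC)[:600])
a=cv2.imread('pics/side.png')[120:300,120:350];cv2.imwrite('pics/sd.png',cv2.resize(a,None,fx=3,fy=3,interpolation=cv2.INTER_CUBIC))
```

```text
(no output)
```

View pics/sc.png

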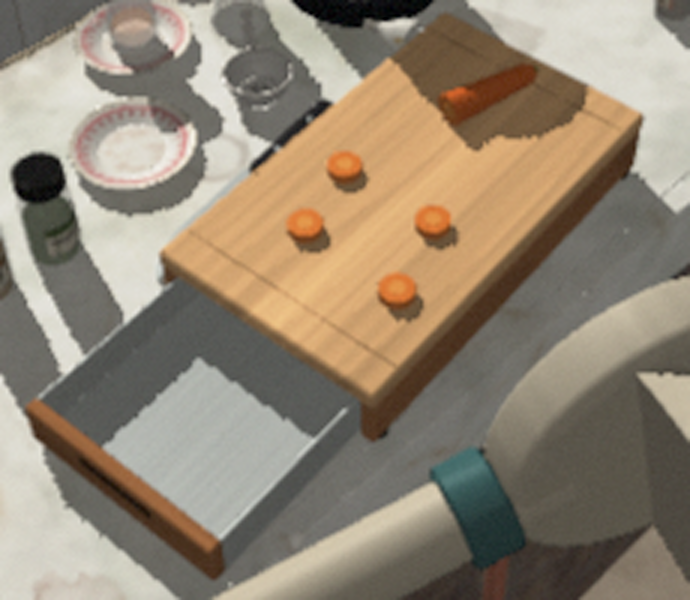

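View pics/sd.png

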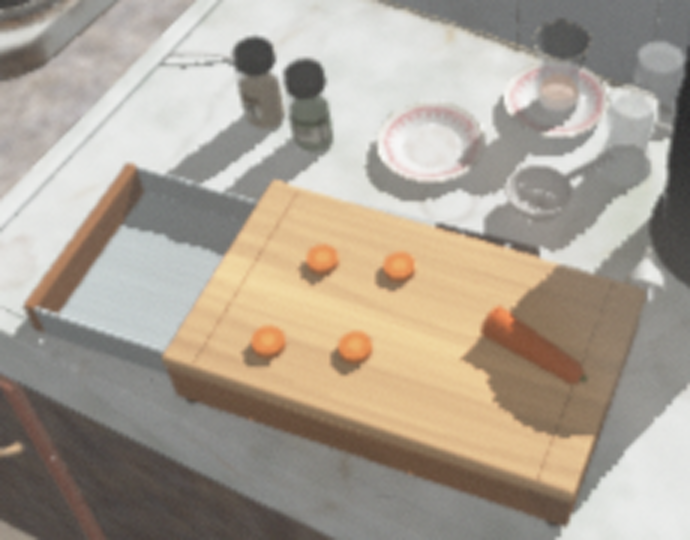

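```bash
cat > h.py <<'E'
import numpy as np
from station import ctrl,cams
def ray(n,uv,z,p=None):
    p=p or cams.camera_params(n);f=210/np.tan(np.radians(p['vfov'])/2)
    d=p['attitude']@np.array([(uv[0]-p['cx'])/f,(uv[1]-p['cy'])/f,1.]);o=p['xyz']
    return (o+d*(z-o[2])/d[2])[:2]
E
python3 - <<'E'
from h import *
sc=lambda u,v:(u/3+149.7,v/3+179.7); sd=lambda u,v:(u/3+119.7,v/3+119.7)
P={'BL':(66,(163,252),(277,183)),'FL':(66,(370,397),(168,358)),'FR':(66,(640,122),(572,493)),'BR':(66,(438,15),(643,290)),
's1':(75,(345,163),(398,264)),'s2':(75,(305,222),(322,257)),'s3':(75,(433,219),(355,345)),'s4':(75,(397,287),(268,340)),
'ccut':(80,(455,100),(497,322)),'ctip':(76,(533,72),(580,375)),'trB':(46,(30,405),(128,167)),'trF':(46,(218,548),(30,303)),
'jar':(96,(38,165),(305,70)),'kn1':(10,(255,165),(437,228)),'kn2':(10,(330,105),(540,252))}
W={}
for k,(z,a,b) in P.items():
    A=ray('scene',sc(*a),z);B=ray('side',sd(*b),z);W[k]=(A+B)/2;print(k,A.round(),B.round())
c=(W['BL']+W['FL']+W['FR']+W['BR'])/4
y=(W['BL']+W['FL']-W['FR']-W['BR']);y/=np.linalg.norm(y);x=np.array([y[1],-y[0]])
print('c',c,'y',y,'yaw',np.degrees(np.arctan2(-y[0],y[1])))
for k,w in W.items(): print(k,((w-c)@x).round(),((w-c)@y).round())
E
```

```text
BL [642. 164.] [643. 158.]
FL [440. 143.] [441. 134.]
FR [ 478. -202.] [ 483. -215.]
BR [ 687. -180.] [ 685. -189.]
s1 [607.   9.] [607.   9.]
s2 [584.  73.] [584.  72.]
s3 [518.   1.] [518.  -1.]
s4 [490.  67.] [490.  66.]
ccut [ 592. -101.] [589. -96.]
ctip [ 572. -176.] [ 576. -178.]
trB [612. 309.] [608. 306.]
trF [435. 285.] [441. 285.]
jar [755. 192.] [756. 194.]
kn1 [704.  23.] [703.  25.]
kn2 [713. -72.] [722. -75.]
c [562.40869188 -23.38285105] y [-0.11905969  0.9928871 ] yaw 6.83783794877632
BL 102.0 174.0
FL -102.0 175.0
FR -104.0 -174.0
BR 104.0 -175.0
s1 48.0 27.0
s2 32.0 92.0
s3 -41.0 29.0
s4 -61.0 98.0
ccut 19.0 -78.0
ctip -6.0 -154.0
trB 87.0 323.0
trF -86.0 321.0
jar 217.0 192.0
kn1 146.0 30.0
kn2 148.0 -68.0
```

>>> move_arm:
  targets:
    - [0.6, -0.8, -0.1, 0, 0, -0.1947, -0.53]
    - [0.6, -0.8, -0.1, 0, 0, -0.1947, -0.53]
    - [0.6, -0.8, -0.1, 0, 0, -0.1947, -0.53]
    - [0.6, -0.8, -0.1, 0, 0, -0.1947, -0.53]
    - [0.6, -0.8, -0.1, 0, 0, -0.1947, -0.53]
    - [0.6, -0.8, -0.1, 0, 0, -0.1947, -0.53]
    - [0.6, -0.8, -0.1, 0, 0, -0.1947, -0.53]
    - [0.6, -0.8, -0.1, 0, 0, -0.1947, -0.53]
    - [0.6, -0.8, -0.1, 0, 0, -0.1947, -0.53]
    - [0.6, -0.8, -0.1, 0, 0, -0.1947, -0.53]
    - [0.6, -0.8, -0.1, 0, 0, -0.1947, -0.53]
    - [0.6, -0.8, -0.1, 0, 0, -0.1947, -0.53]
    - [0.6, -0.8, -0.1, 0, 0, -0.1947, -0.53]
    - [0.6, -0.8, -0.1, 0, 0, -0.1947, -0.53]
    - [0.6, -0.8, -0.1, 0, 0, -0.1947, -0.53]
    - [0.6, -0.8, -0.1, 0, 0, -0.1947, -0.53]

```text
t: 1.48
tcp_pos: [428.9, 161.1, 192.2]
tool_rot: [[-0.12, 0.993, -0.001], [0.993, 0.12, 0.0], [0.001, -0.001, -1.0]]
contact_force: [-0.1, 0.6, 0.0]
opening: 0.237
grasp_force: 0.0
```

>>> move_arm:
  targets:
    - [0.08, -0.06, -0.04, 0, 0, 0, -0.53]
    - [0.16, -0.12, -0.08, 0, 0, 0, -0.53]
    - [0.24, -0.18, -0.12, 0, 0, 0, -0.53]
    - [0.315, -0.244, -0.165, 0, 0, 0, -0.53]
    - [0.315, -0.244, -0.165, 0, 0, 0, -0.53]
    - [0.315, -0.244, -0.165, 0, 0, 0, -0.53]
    - [0.315, -0.244, -0.165, 0, 0, 0, -0.53]
    - [0.315, -0.244, -0.165, 0, 0, 0, -0.53]

```text
t: 2.15
tcp_pos: [586.3, 39.9, 109.5]
tool_rot: [[-0.121, 0.993, -0.002], [0.993, 0.121, 0.001], [0.001, -0.002, -1.0]]
contact_force: [-0.4, -0.4, 0.2]
opening: 0.234
grasp_force: 0.0
```

Run:
```python
from h import *
import cv2
cv2.imwrite('pics/w1.png',cv2.cvtColor(cams.grab_frame('wrist'),cv2.COLOR_RGB2BGR))
s=ctrl.state();print(s['t'],s['tcp_pos'],s['contact_force'])
```

```text
2.2 [586.04202018  40.12738984 110.14451004] [-0.40764529 -0.46798806  0.38054525]
```

View pics/w1.png

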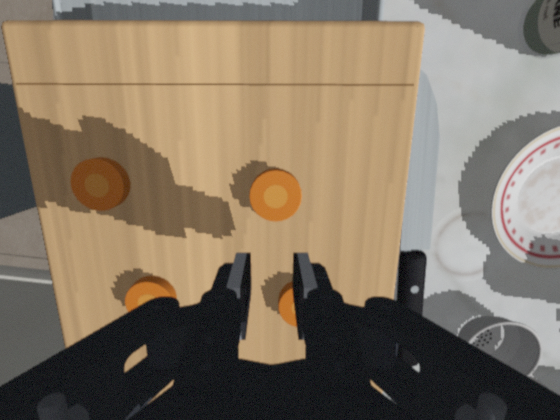

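The slice at (275,195) lies straight ahead of the finger gap (centre about column 272), and the slice behind is clear. Next I lower the fingers and watch the force.

>>> move_arm:
  targets:
    - [0, 0, -0.02, 0, 0, 0, -0.53]
    - [0, 0, -0.036, 0, 0, 0, -0.53]
    - [0, 0, -0.04, 0, 0, 0, -0.53]
    - [0, 0, -0.044, 0, 0, 0, -0.53]
    - [0, 0, -0.048, 0, 0, 0, -0.53]
    - [0, 0, -0.048, 0, 0, 0, -0.53]

```text
t: 2.7
tcp_pos: [587.1, 38.3, 85.5]
tool_rot: [[-0.12, 0.993, -0.0], [0.993, 0.12, 0.0], [0.0, -0.0, -1.0]]
contact_force: [1.4, -0.2, 1.1]
opening: 0.235
grasp_force: 0.0
```

>>> move_arm:
  targets:
    - [0, 0, -0.002, 0, 0, 0, -0.53]
    - [0, 0, -0.004, 0, 0, 0, -0.53]
    - [0, 0, -0.006, 0, 0, 0, -0.53]
    - [0, 0, -0.006, 0, 0, 0, -0.53]
    - [0, 0, -0.006, 0, 0, 0, -0.53]

```text
t: 3.12
tcp_pos: [587.4, 38.1, 82.8]
tool_rot: [[-0.119, 0.993, 0.0], [0.993, 0.119, 0.0], [0.0, 0.0, -1.0]]
contact_force: [-0.5, -1.1, -0.7]
opening: 0.236
grasp_force: 0.0
```

>>> move_arm:
  targets:
    - [0, 0, -0.002, 0, 0, 0, -0.53]
    - [0, 0, -0.004, 0, 0, 0, -0.53]
    - [0, 0, -0.006, 0, 0, 0, -0.53]
    - [0, 0, -0.008, 0, 0, 0, -0.53]
    - [0, 0, -0.008, 0, 0, 0, -0.53]

```text
t: 3.53
tcp_pos: [587.2, 38.2, 78.6]
tool_rot: [[-0.119, 0.993, -0.0], [0.993, 0.119, 0.0], [0.0, -0.0, -1.0]]
contact_force: [-1.0, 0.1, -0.4]
opening: 0.232
grasp_force: 0.0
```

>>> move_arm:
  targets:
    - [0, 0, -0.002, 0, 0, 0, -0.53]
    - [0, 0, -0.004, 0, 0, 0, -0.53]
    - [0, 0, -0.004, 0, 0, 0, -0.53]

```text
t: 3.78
tcp_pos: [587.5, 38.2, 77.2]
tool_rot: [[-0.119, 0.993, 0.0], [0.993, 0.119, -0.0], [-0.0, 0.0, -1.0]]
contact_force: [0.6, 0.7, 2.4]
opening: 0.238
grasp_force: 1.4
```

>>> move_arm:
  targets:
    - [0, 0, 0.004, 0, 0, 0, -0.53]
    - [-0.001, 0.01, 0.004, 0, 0, 0, -0.53]
    - [-0.0036, 0.03, 0.004, 0, 0, 0, -0.53]
    - [-0.006, 0.05, 0.004, 0, 0, 0, -0.53]
    - [-0.0084, 0.07, 0.004, 0, 0, 0, -0.53]
    - [-0.0108, 0.09, 0.004, 0, 0, 0, -0.53]
    - [-0.0132, 0.11, 0.004, 0, 0, 0, -0.53]
    - [-0.0156, 0.13, 0.004, 0, 0, 0, -0.53]
    - [-0.018, 0.15, 0.004, 0, 0, 0, -0.53]
    - [-0.0204, 0.17, 0.004, 0, 0, 0, -0.53]
    - [-0.0228, 0.19, 0.004, 0, 0, 0, -0.53]
    - [-0.0252, 0.21, 0.004, 0, 0, 0, -0.53]
    - [-0.027, 0.225, 0.004, 0, 0, 0, -0.53]
    - [-0.0288, 0.24, 0.004, 0, 0, 0, -0.53]
    - [-0.03, 0.25, 0.004, 0, 0, 0, -0.53]
    - [-0.0314, 0.262, 0.004, 0, 0, 0, -0.53]
    - [-0.0314, 0.262, 0.004, 0, 0, 0, -0.53]
    - [-0.0314, 0.262, 0.03, 0, 0, 0, -0.53]
    - [-0.0314, 0.262, 0.08, 0, 0, 0, -0.53]
    - [-0.0314, 0.262, 0.08, 0, 0, 0, -0.53]

```text
t: 5.45
tcp_pos: [574.4, 169.4, 120.7]
tool_rot: [[-0.119, 0.993, 0.007], [0.993, 0.119, 0.001], [0.0, 0.008, -1.0]]
contact_force: [0.8, -0.1, 1.3]
opening: 0.236
grasp_force: 0.0
```

Run:
```python
from h import *
import cv2
cv2.imwrite('pics/w2.png',cv2.cvtColor(cams.grab_frame('side')[140:280,140:320],cv2.COLOR_RGB2BGR).repeat(3,0).repeat(3,1))
```

```text
(no output)
```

View pics/w2.png

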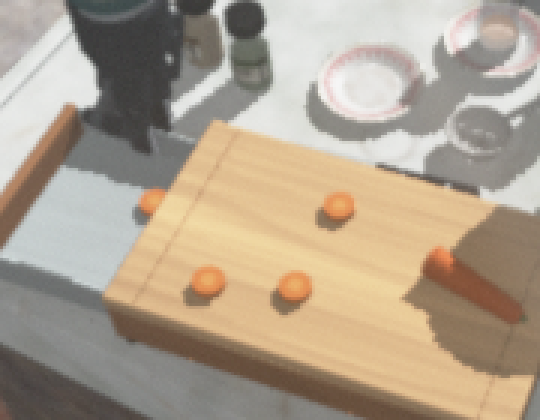

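The first slice is in the tray (153,200); the other three are undisturbed. Next is the rear one.

>>> move_arm:
  targets:
    - [0.015, -0.0773, 0, 0, 0, 0, -0.53]
    - [0.031, -0.1546, 0, 0, 0, 0, -0.53]
    - [0.047, -0.232, 0, 0, 0, 0, -0.53]
    - [0.063, -0.309, 0, 0, 0, 0, -0.53]
    - [0.0787, -0.3864, 0, 0, 0, 0, -0.53]
    - [0.0787, -0.3864, 0, 0, 0, 0, -0.53]
    - [0.0787, -0.3864, 0, 0, 0, 0, -0.53]
    - [0.0787, -0.3864, -0.03, 0, 0, 0, -0.53]
    - [0.0787, -0.3864, -0.06, 0, 0, 0, -0.53]
    - [0.0787, -0.3864, -0.07, 0, 0, 0, -0.53]
    - [0.0787, -0.3864, -0.0757, 0, 0, 0, -0.53]
    - [0.0787, -0.3864, -0.0757, 0, 0, 0, -0.53]

```text
t: 6.5
tcp_pos: [610.3, -23.1, 78.2]
tool_rot: [[-0.12, 0.993, -0.002], [0.993, 0.12, 0.0], [0.001, -0.002, -1.0]]
contact_force: [-0.0, 0.3, -0.2]
opening: 0.236
grasp_force: 0.0
```

>>> move_arm:
  targets:
    - [-0.0012, 0.01, 0, 0, 0, 0, -0.53]
    - [-0.0036, 0.03, 0, 0, 0, 0, -0.53]
    - [-0.006, 0.05, 0, 0, 0, 0, -0.53]
    - [-0.0084, 0.07, 0, 0, 0, 0, -0.53]
    - [-0.0114, 0.095, 0, 0, 0, 0, -0.53]
    - [-0.0144, 0.12, 0, 0, 0, 0, -0.53]
    - [-0.0174, 0.145, 0, 0, 0, 0, -0.53]
    - [-0.0204, 0.17, 0, 0, 0, 0, -0.53]
    - [-0.0234, 0.195, 0, 0, 0, 0, -0.53]
    - [-0.0264, 0.22, 0, 0, 0, 0, -0.53]
    - [-0.0294, 0.245, 0, 0, 0, 0, -0.53]
    - [-0.0324, 0.27, 0, 0, 0, 0, -0.53]
    - [-0.0354, 0.295, 0, 0, 0, 0, -0.53]
    - [-0.0378, 0.315, 0, 0, 0, 0, -0.53]
    - [-0.0402, 0.335, 0, 0, 0, 0, -0.53]
    - [-0.042, 0.35, 0, 0, 0, 0, -0.53]
    - [-0.0438, 0.365, 0, 0, 0, 0, -0.53]
    - [-0.045, 0.375, 0, 0, 0, 0, -0.53]
    - [-0.0464, 0.387, 0, 0, 0, 0, -0.53]
    - [-0.0464, 0.387, 0, 0, 0, 0, -0.53]

```text
t: 8.17
tcp_pos: [587.7, 170.4, 78.9]
tool_rot: [[-0.12, 0.993, -0.0], [0.993, 0.12, 0.0], [0.0, 0.0, -1.0]]
contact_force: [-0.2, 0.1, 0.3]
opening: 0.235
grasp_force: 0.0
```

>>> move_arm:
  targets:
    - [0, 0, 0.06, 0, 0, 0, -0.53]
    - [-0.0375, -0.0543, 0.08, 0, 0, 0, -0.53]
    - [-0.075, -0.1086, 0.08, 0, 0, 0, -0.53]
    - [-0.1126, -0.163, 0.08, 0, 0, 0, -0.53]
    - [-0.15, -0.217, 0.08, 0, 0, 0, -0.53]
    - [-0.1876, -0.2714, 0.08, 0, 0, 0, -0.53]
    - [-0.1876, -0.2714, 0.08, 0, 0, 0, -0.53]
    - [-0.1876, -0.2714, 0.08, 0, 0, 0, -0.53]
    - [-0.1876, -0.2714, 0.05, 0, 0, 0, -0.53]
    - [-0.1876, -0.2714, 0.02, 0, 0, 0, -0.53]
    - [-0.1876, -0.2714, 0.006, 0, 0, 0, -0.53]
    - [-0.1876, -0.2714, 0, 0, 0, 0, -0.53]
    - [-0.1876, -0.2714, 0, 0, 0, 0, -0.53]

```text
t: 9.25
tcp_pos: [494.2, 34.3, 78.4]
tool_rot: [[-0.12, 0.993, -0.001], [0.993, 0.12, 0.0], [0.0, -0.001, -1.0]]
contact_force: [0.5, 0.1, -0.1]
opening: 0.234
grasp_force: 0.0
```

>>> move_arm:
  targets:
    - [-0.0012, 0.01, 0, 0, 0, 0, -0.53]
    - [-0.0036, 0.03, 0, 0, 0, 0, -0.53]
    - [-0.005, 0.05, 0, 0, 0, 0, -0.53]
    - [-0.006, 0.07, 0, 0, 0, 0, -0.53]
    - [-0.006, 0.09, 0, 0, 0, 0, -0.53]
    - [-0.006, 0.11, 0, 0, 0, 0, -0.53]
    - [-0.006, 0.13, 0, 0, 0, 0, -0.53]
    - [-0.006, 0.15, 0, 0, 0, 0, -0.53]
    - [-0.006, 0.17, 0, 0, 0, 0, -0.53]
    - [-0.006, 0.19, 0, 0, 0, 0, -0.53]
    - [-0.006, 0.21, 0, 0, 0, 0, -0.53]
    - [-0.006, 0.225, 0, 0, 0, 0, -0.53]
    - [-0.006, 0.237, 0, 0, 0, 0, -0.53]
    - [-0.006, 0.25, 0, 0, 0, 0, -0.53]
    - [-0.006, 0.25, 0, 0, 0, 0, -0.53]

```text
t: 10.5
tcp_pos: [491.1, 159.8, 78.9]
tool_rot: [[-0.12, 0.993, 0.0], [0.993, 0.12, 0.0], [0.0, 0.0, -1.0]]
contact_force: [0.8, 0.2, -0.8]
opening: 0.237
grasp_force: 0.0
```

>>> move_arm:
  targets:
    - [0, 0, 0.06, 0, 0, 0, -0.53]
    - [0.012, -0.0767, 0.08, 0, 0, 0, -0.53]
    - [0.025, -0.153, 0.08, 0, 0, 0, -0.53]
    - [0.037, -0.23, 0.08, 0, 0, 0, -0.53]
    - [0.05, -0.307, 0.08, 0, 0, 0, -0.53]
    - [0.062, -0.3836, 0.08, 0, 0, 0, -0.53]
    - [0.062, -0.3836, 0.08, 0, 0, 0, -0.53]
    - [0.062, -0.3836, 0.08, 0, 0, 0, -0.53]
    - [0.062, -0.3836, 0.05, 0, 0, 0, -0.53]
    - [0.062, -0.3836, 0.02, 0, 0, 0, -0.53]
    - [0.062, -0.3836, 0.006, 0, 0, 0, -0.53]
    - [0.062, -0.3836, 0, 0, 0, 0, -0.53]
    - [0.062, -0.3836, 0, 0, 0, 0, -0.53]

```text
t: 11.58
tcp_pos: [521.3, -32.0, 78.4]
tool_rot: [[-0.121, 0.993, -0.002], [0.993, 0.121, 0.001], [0.001, -0.002, -1.0]]
contact_force: [0.2, 0.3, 0.1]
opening: 0.236
grasp_force: 0.0
```

>>> move_arm:
  targets:
    - [-0.0012, 0.01, 0, 0, 0, 0, -0.53]
    - [-0.0036, 0.03, 0, 0, 0, 0, -0.53]
    - [-0.006, 0.05, 0, 0, 0, 0, -0.53]
    - [-0.0084, 0.07, 0, 0, 0, 0, -0.53]
    - [-0.0114, 0.095, 0, 0, 0, 0, -0.53]
    - [-0.0144, 0.12, 0, 0, 0, 0, -0.53]
    - [-0.0174, 0.145, 0, 0, 0, 0, -0.53]
    - [-0.0204, 0.17, 0, 0, 0, 0, -0.53]
    - [-0.0234, 0.195, 0, 0, 0, 0, -0.53]
    - [-0.0264, 0.22, 0, 0, 0, 0, -0.53]
    - [-0.0294, 0.245, 0, 0, 0, 0, -0.53]
    - [-0.0324, 0.27, 0, 0, 0, 0, -0.53]
    - [-0.0354, 0.295, 0, 0, 0, 0, -0.53]
    - [-0.0378, 0.315, 0, 0, 0, 0, -0.53]
    - [-0.0402, 0.335, 0, 0, 0, 0, -0.53]
    - [-0.042, 0.35, 0, 0, 0, 0, -0.53]
    - [-0.0438, 0.365, 0, 0, 0, 0, -0.53]
    - [-0.045, 0.375, 0, 0, 0, 0, -0.53]
    - [-0.0464, 0.387, 0, 0, 0, 0, -0.53]
    - [-0.0464, 0.387, 0, 0, 0, 0, -0.53]

```text
t: 13.25
tcp_pos: [498.7, 161.3, 78.9]
tool_rot: [[-0.12, 0.993, 0.0], [0.993, 0.12, 0.0], [0.0, 0.0, -1.0]]
contact_force: [0.5, -0.8, -0.1]
opening: 0.238
grasp_force: 0.0
```

>>> move_arm:
  targets:
    - [0, 0, 0.07, 0, 0, 0, -0.53]
    - [0, 0, 0.142, 0, 0, 0, -0.53]
    - [0.008, 0.07, 0.142, 0, 0, 0, -1]
    - [0.017, 0.14, 0.142, 0, 0, 0, -1]
    - [0.025, 0.21, 0.142, 0, 0, 0, -1]
    - [0.034, 0.28, 0.142, 0, 0, 0, -1]
    - [0.042, 0.343, 0.142, 0, 0, 0, -1]
    - [0.042, 0.343, 0.142, 0, 0, 0, -1]
    - [0.042, 0.343, 0.142, 0, 0, 0, -1]

```text
t: 14.0
tcp_pos: [519.8, 333.0, 149.5]
tool_rot: [[-0.122, 0.993, -0.0], [0.993, 0.122, -0.001], [-0.001, -0.0, -1.0]]
contact_force: [-0.3, -0.9, -0.0]
opening: 0.004
grasp_force: 0.0
```

Run:
```python
from h import *
import cv2
a=cams.grab_frame('side')[140:280,120:320].repeat(2,0).repeat(2,1);b=cams.grab_frame('scene')[190:390,150:350].repeat(2,0).repeat(2,1)
c=np.zeros((400,800,3),np.uint8);c[:280,:400]=a;c[:,400:]=b
cv2.imwrite('pics/w3.png',c[:,:,::-1])
print(ctrl.state()['tcp_pos'])
```

```text
[519.42766913 330.91901022 149.55962389]
```

View pics/w3.png

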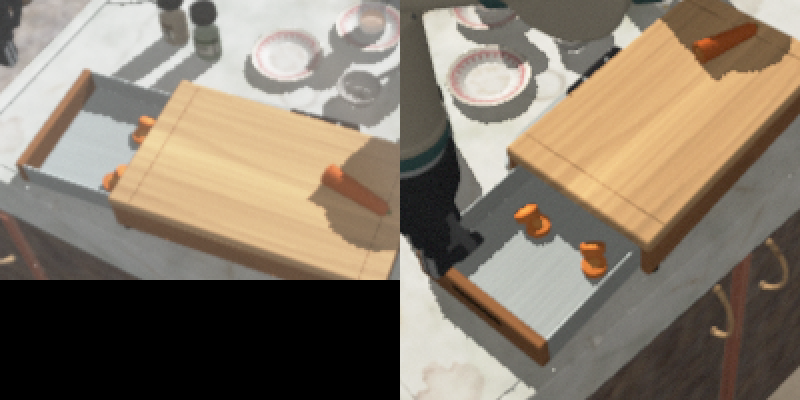

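All four slices are in the tray, as two leaning stacks at (535,220) and (593,258). The board is clear apart from the carrot. Next I go down in front of the tray.

>>> move_arm:
  targets:
    - [0, 0, -0.06, 0, 0, 0, -1]
    - [0, 0, -0.12, 0, 0, 0, -1]
    - [0, 0, -0.18, 0, 0, 0, -1]
    - [0, 0, -0.22, 0, 0, 0, -1]
    - [0, 0, -0.24, 0, 0, 0, -1]
    - [0.0024, -0.02, -0.24, 0, 0, 0, -1]
    - [0.0036, -0.03, -0.24, 0, 0, 0, -1]
    - [0.0042, -0.035, -0.24, 0, 0, 0, -1]
    - [0.0048, -0.04, -0.24, 0, 0, 0, -1]
    - [0.0054, -0.045, -0.24, 0, 0, 0, -1]

```text
t: 14.93
tcp_pos: [523.8, 309.8, 31.8]
tool_rot: [[-0.118, 0.993, 0.003], [0.993, 0.118, 0.002], [0.002, 0.004, -1.0]]
contact_force: [0.2, 1.7, 0.4]
opening: -0.003
grasp_force: 0.8
```

>>> move_arm:
  targets:
    - [0.0008, -0.0066, 0, 0, 0, 0, -1]
    - [0.0016, -0.0133, 0, 0, 0, 0, -1]
    - [0.0028, -0.0233, 0, 0, 0, 0, -1]
    - [0.004, -0.0333, 0, 0, 0, 0, -1]
    - [0.0056, -0.0466, 0, 0, 0, 0, -1]
    - [0.0072, -0.06, 0, 0, 0, 0, -1]
    - [0.0088, -0.0733, 0, 0, 0, 0, -1]
    - [0.0104, -0.0866, 0, 0, 0, 0, -1]
    - [0.012, -0.1, 0, 0, 0, 0, -1]
    - [0.0136, -0.1133, 0, 0, 0, 0, -1]
    - [0.0152, -0.1266, 0, 0, 0, 0, -1]
    - [0.0168, -0.14, 0, 0, 0, 0, -1]
    - [0.0184, -0.1533, 0, 0, 0, 0, -1]
    - [0.02, -0.1666, 0, 0, 0, 0, -1]
    - [0.0216, -0.18, 0, 0, 0, 0, -1]
    - [0.0232, -0.1933, 0, 0, 0, 0, -1]
    - [0.0248, -0.2066, 0, 0, 0, 0, -1]
    - [0.026, -0.2166, 0, 0, 0, 0, -1]
    - [0.0272, -0.2266, 0, 0, 0, 0, -1]
    - [0.0284, -0.2366, 0, 0, 0, 0, -1]

```text
t: 16.6
tcp_pos: [536.7, 190.7, 29.9]
tool_rot: [[-0.119, 0.993, -0.0], [0.993, 0.119, 0.0], [0.0, -0.0, -1.0]]
contact_force: [-0.1, 1.3, 0.8]
opening: -0.001
grasp_force: 0.8
```

>>> move_arm:
  targets:
    - [0.0012, -0.01, 0, 0, 0, 0, -1]
    - [0.0024, -0.02, 0, 0, 0, 0, -1]
    - [0.0034, -0.028, 0, 0, 0, 0, -1]
    - [0.0042, -0.035, 0, 0, 0, 0, -1]
    - [0.0046, -0.038, 0, 0, 0, 0, -1]
    - [0.0046, -0.038, 0, 0, 0, 0, -1]

```text
t: 17.1
tcp_pos: [538.8, 171.5, 29.9]
tool_rot: [[-0.119, 0.993, -0.001], [0.993, 0.119, -0.001], [-0.001, -0.001, -1.0]]
contact_force: [-0.6, 0.8, 0.4]
opening: 0.005
grasp_force: 0.0
```

>>> move_arm:
  targets:
    - [0.0003, -0.002, 0, 0, 0, 0, -1]
    - [0.0005, -0.004, 0, 0, 0, 0, -1]
    - [0.0007, -0.006, 0, 0, 0, 0, -1]
    - [0.001, -0.008, 0, 0, 0, 0, -1]
    - [0.001, -0.008, 0, 0, 0, 0, -1]

```text
t: 17.52
tcp_pos: [539.1, 168.0, 29.9]
tool_rot: [[-0.119, 0.993, -0.001], [0.993, 0.119, -0.0], [-0.0, -0.001, -1.0]]
contact_force: [-1.3, 1.3, 0.3]
opening: -0.002
grasp_force: 0.5
```

>>> move_arm:
  targets:
    - [0.0002, -0.002, 0, 0, 0, 0, -1]
    - [0.0005, -0.004, 0, 0, 0, 0, -1]
    - [0.0005, -0.004, 0, 0, 0, 0, -1]

```text
t: 17.77
tcp_pos: [539.4, 166.3, 29.9]
tool_rot: [[-0.119, 0.993, -0.001], [0.993, 0.119, 0.0], [0.0, -0.001, -1.0]]
contact_force: [-2.0, 3.3, -1.6]
opening: -0.0
grasp_force: 0.0
```

>>> move_arm:
  targets:
    - [0.0002, -0.002, 0, 0, 0, 0, -1]
    - [0.0005, -0.004, 0, 0, 0, 0, -1]
    - [0.0005, -0.004, 0, 0, 0, 0, -1]

```text
t: 18.02
tcp_pos: [539.4, 166.4, 29.9]
tool_rot: [[-0.117, 0.993, -0.001], [0.993, 0.117, 0.004], [0.004, -0.0, -1.0]]
contact_force: [-1.7, 10.0, -0.2]
opening: -0.002
grasp_force: 0.0
```

Force rises to 10 N with no further motion, so the tray is against its stop. I back off and look.

>>> move_arm:
  targets:
    - [0, 0, 0, 0, 0, 0, -1]
    - [-0.0024, 0.02, 0, 0, 0, 0, -1]
    - [-0.006, 0.05, 0, 0, 0, 0, -1]
    - [-0.012, 0.1, 0, 0, 0, 0, -1]
    - [-0.02, 0.17, 0.05, 0, 0, 0, -1]
    - [-0.03, 0.25, 0.12, 0, 0, 0, -1]
    - [-0.036, 0.32, 0.2, 0, 0, 0, -1]
    - [-0.036, 0.4, 0.28, 0, 0, 0, -1]
    - [-0.036, 0.4, 0.32, 0, 0, 0, -1]
    - [-0.036, 0.4, 0.32, 0, 0, 0, -1]
    - [-0.036, 0.4, 0.32, 0, 0, 0, -1]
    - [-0.036, 0.4, 0.32, 0, 0, 0, -1]
    - [-0.036, 0.4, 0.32, 0, 0, 0, -1]

```text
t: 19.1
tcp_pos: [521.3, 362.9, 188.3]
tool_rot: [[-0.119, 0.993, -0.002], [0.993, 0.119, -0.003], [-0.002, -0.002, -1.0]]
contact_force: [0.4, -0.2, -0.4]
opening: 0.001
grasp_force: 0.0
```

Run:
```python
from h import *
import cv2
a=cams.grab_frame('side')[140:280,120:320].repeat(2,0).repeat(2,1);b=cams.grab_frame('scene')[190:390,150:350].repeat(2,0).repeat(2,1)
c=np.zeros((400,800,3),np.uint8);c[:280,:400]=a;c[:,400:]=b
cv2.imwrite('pics/w4.png',c[:,:,::-1])
s=ctrl.state();print(s['tcp_pos'],s['contact_force'],max(abs(s['dq'])))
```

```text
[521.22840276 362.59800106 187.88095544] [ 0.37812995 -0.02332829  0.09750305] 0.005541102285038913
```

View pics/w4.png

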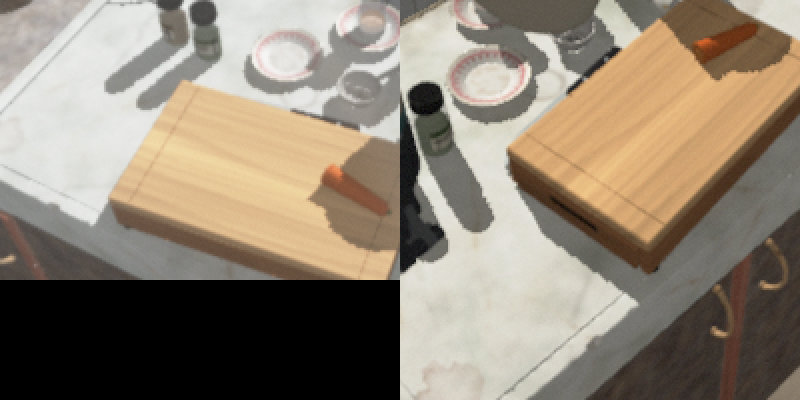

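The tray front (575,212) is flush with the board's end, and nothing else has moved. I hand the job in.

```bash
python3 -c "
from station import ctrl
print(ctrl.sign_off())"
```

```text
the job is handed in; nothing more can be done
None
```

I swept all four slices into the tray, pushed the tray home to its stop and signed off at about 19 s; the carrot and the things visible in the last pictures looked unmoved, but the verdict was not shown to me.

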